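Clamp the spectacle front and light it for inspection

TASK

Clamp the spectacle front in its jig by pressing both hinged straps down until they snap shut and stay shut, then draw the inspection torch straight out of the tool block, tip it to slant about 45 degrees and hold it in the air, lamp end down, pointing at the nose bridge of the spectacles from about 12 cm away. Finish while still holding the torch steady there; do not bump the jig with it, and leave the other tools and things on the bench where they are.

Things in the scene. Friction and masses are not known exactly. Their poses are not given: they have to be found in the camera images.
- jig: aluminium clamping jig fixed to the bench, base 120 (x) x 164 (y) x 14 mm; a black spectacle front lies along its y axis, a hinged steel strap at each end. Origin: centre of the underside, z up. Catch posts (tops 38 mm above the bench) at jig x = -47, y = +-60 mm; hinges at jig x = +45, y = +-60 mm, 26 mm above the bench
- bridge (a point): the nose bridge of the spectacle front, middle of the jig, 21 mm above the bench: the spot to be lit
- torch: loose inspection torch, about 0.13 kg, 150 mm long: head 30 mm across for 36 mm, tapering to an aluminium barrel 22 mm across from 46 mm up; black tail. Origin: centre of the lamp face; z runs from lamp to tail (light goes along -z). Starts upright, lamp down, in any one of the block's wells, lamp on the well floor 10 mm and tail 160 mm above the bench
- lamp (a point): centre of the torch's lamp face (the torch's origin)
- block: fixed wooden tool block 60 (x) x 180 (y) x 65 mm high with three round wells in a row along its y axis at y = -58, 0, +58 mm, each 37 mm across and 55 mm deep. Origin at the centre of its underside, z up
- strap_left (a joint): hinged steel strap at jig y = +60 mm, 70 mm from hinge to nose, 20 wide, 5 thick. 0 = shut and level; grows as it lifts (rad, at most 0.9); starts 0.5 to 0.8. A light spring lifts it to 0.2 or more unless its nose has snapped under the spring catch (3 to 8 N where it is pressed, then a firm stop); once caught it stays shut within 0.03
- strap_left_pad (a point): top centre of the strap's round rubber press pad (18 mm across, 3 mm high), 50 mm from the hinge along the strap; 31.5 mm above the bench when shut
- strap_left_hinge (a point): centre of the strap's hinge axis (the axis runs along jig y), 26 mm above the bench; the strap reaches from here toward jig -x
- strap_right (a joint): hinged steel strap at jig y = -60 mm, 70 mm from hinge to nose, 20 wide, 5 thick. 0 = shut and level; grows as it lifts (rad, at most 0.9); starts 0.5 to 0.8. A light spring lifts it to 0.2 or more unless its nose has snapped under the spring catch (3 to 8 N where it is pressed, then a firm stop); once caught it stays shut within 0.03
- strap_right_pad (a point): top centre of the strap's round rubber press pad (18 mm across, 3 mm high), 50 mm from the hinge along the strap; 31.5 mm above the bench when shut
- strap_right_hinge (a point): centre of the strap's hinge axis (the axis runs along jig y), 26 mm above the bench; the strap reaches from here toward jig -x
- driver: loose bystander, dark steel: collar 30 mm across and 62 mm tall, then a shaft 10 mm across, 118 mm tall overall; stands in a well of the block like the torch. Origin at the centre of its underside
- burnisher: loose bystander, wood: collar 30 mm across and 55 mm tall, a neck and a 28 mm knob, 108 mm tall overall; stands in a well of the block. Origin at the centre of its underside
- pliers: loose bystander: small pliers lying flat, 120 mm long, 12 mm high, origin near the pivot
- case: loose bystander: black spectacle case 65 x 160 x 45 mm, origin at the centre of its underside
- spray: loose bystander: white bottle 36 mm across, 105 mm tall, origin under its centre
- oil: loose bystander: small bottle 30 mm across, 85 mm tall, origin under its centre
- pot: loose bystander: steel bowl 64 mm across, 28 mm tall, origin under its centre
- tape: loose bystander: tape dispenser 60 x 22 mm, 50 mm tall, origin under its centre

How it is judged:
By the outcome, as a careful person would: the job done as asked, in the order asked, and still so for the second after the job is handed in, while the arm keeps its last pose, push and grip.
It also fails if it takes over 51 s, if anything falls off the work surface, if the arm or the gripper's body presses on something with over 40 N, if the wrist force passes 120 N, or if a joint passes its speed limit or range.

ROBOT

A 7-joint arm with a two-finger parallel gripper is mounted at the origin on the work surface. World frame = base frame: x ahead of the robot, y to its left, z up, the work surface at z = 0. Lengths are in m, angles in rad, forces in N, time in s.
With the tool pointing down it reaches from about 0.4 to 0.925 m from the base axis. Payload 4.1 kg.
Tool frame: the origin (TCP) lies midway between the tips of the shut fingers; the grasp point (between the pads) lies 19 mm behind it; z points along the fingers, y is the line along which they close (so a half turn about z gives the same grasp; the last joint's range is limited). The gripper opens to 85 mm and grips with 20 to 120 N. Pads are 22 mm wide; open, the fingers measure 114 mm over their backs; the gripper's body (76 mm by 85 mm) begins 54 mm behind the grasp point. The pads swing forward as they close: fully open they stand 13 mm farther back than shut.
Start: joints at [1.101, 0.398, 0.045, 1.537, -0.019, 1.207, -0.051], TCP at [0.236, -0.606, 0.231] pointing down, gripper open.
Joint ranges: [-2.82, 2.82], [-0.49, 2.23], [-1.37, 1.46], [0, 2.46], [-1.36, 4.5], [0.23, 2], [-2.94, 2.94]. Speed limits (rad/s): [2.57, 2.57, 3.14, 3.14, 3.14, 3.14, 3.14].

INTERFACE

Orientations are given as a 3x3 rotation matrix whose columns are the frame's x, y, z axes.
In Python, from plant import arm gives the robot as it stands. The module is installed in compiled form; this text tells all that it offers.
- The arm moves only by the tool apply_moves, never from a script. Its argument "steps" is a list of rows, each an object with "dp": the shift along the tool's x, y, z in mm, a list of three; "angular": the turn, a rotation vector about the tool's x, y, z in degrees, a list of three; "fingers": the finger opening in mm, from 0 to 85.4. In form: [{"dp": [tx, ty, tz], "angular": [rx, ry, rz], "fingers": fingers}, ...]. A call has 1 to 10 rows; each row shifts and turns the commanded pose from where the row before left it, along the tool's axes as they then stand; what a row does not reach is not made up. A row lasts 1/10 s, in which the tool goes at most 50 mm and 8.59 degrees, less where a joint would pass 70% of its speed; a pose out of reach is approached as far as the arm can. A call with a gripper value outside its range is refused whole. The fingers move at their own pace and stop on an object; the grip force is fixed at half the most. Time passes only in rows, so rows that do not move let the fingers close. It gives the time, the measured TCP pose, the force, the opening and the grip force at its end, in the units of the state.
- arm.get_state(): the state, without advancing time (a new reading comes with each control period).
- arm.get_image(name): name is "side" or "top" or "wrist"; returns the picture (420x560x3 uint8, blue, green, red); there is no depth.
- arm.camera_info(name): a dict with "fx", "fy", "cx", "cy" (pixels), "xyz" and "orientation" of the camera in the world. Camera axes: x right, y down, z forward; pixel columns grow to the right and rows downward; lengths in m; the calibration is good to about 2 mm. A picture is of the moment at which its call begins: read the wrist's pose just before it. camera_info takes no time and is no camera call; for the wrist camera it gives the pose at the moment of the call.
- arm.sign_off(): hands the job in; it is judged then, once.
The state is a dict: "time": time; "q": joint angles; "joint_vel": joint speeds; "joint_efforts": joint torques, N m; "tool_pos": TCP position; "tool_rot": TCP orientation; "contact_force": force on the tool from outside, world axes, zero at the start; "wrist_torque": the same for the moment, N m; "gripper_width": finger opening in m; "grasp_force": force on a finger pad.
Only numpy, scipy, OpenCV 4.12 (cv2) and the standard library are available. Lean on these libraries where they do the work, as an engineer would, in place of code of your own. Each camera call takes 0.05 s, during which the arm holds its last target. There are 200 camera calls.

## Working session

There is one attempt and no reset: what is moved stays moved. The work goes in short steps, Python scripts to look and compute and a tool call to move; the robot and the scene stay as the last step left them, time stands still between calls to the robot, and variables do not carry over. Pictures are saved under pics/ and viewed, at most 10 in all, crops included, and the job is handed in when it is done.

Besides the shell and the picture viewer there is one more tool, called after "Call:" as name(argument=value, ...), one argument or row to a line, values as JSON. apply_moves: Moves the arm, as the interface text tells. Its arguments: {"type":"object","properties":{"steps":{"type":"array"}},"required":["steps"]}

```bash
mkdir -p pics; python3 - <<'E'
from plant import arm
import cv2,numpy as np
a=arm.get_image("top");b=arm.get_image("side")
cv2.imwrite("pics/top.png",a);cv2.imwrite("pics/side.png",b)
for n in("top","side","wrist"):print(n,arm.camera_info(n))
s=arm.get_state();print(s["tool_rot"],s["time"])
E
```

```text
top {'fx': 382.7935238255254, 'fy': 382.7935238255254, 'cx': 277.5819133860547, 'cy': 209.71345696336604, 'xyz': array([ 0.45720419, -0.00433087,  0.97636383]), 'orientation': array([[-0.00413344, -0.98742386,  0.15804123],
       [-0.99993908,  0.00569875,  0.00945255],
       [-0.01023431, -0.15799253, -0.98738727]])}
side {'fx': 455.36539978055754, 'fy': 455.36539978055754, 'cx': 284.19625008097455, 'cy': 210.0745624054088, 'xyz': array([0.47057488, 0.71931894, 0.84584727]), 'orientation': array([[-9.86052905e-01, -1.22814518e-01,  1.12322138e-01],
       [-1.66431886e-01,  7.26377624e-01, -6.66840292e-01],
       [ 3.09381799e-04, -6.76233792e-01, -7.36687018e-01]])}
wrist {'fx': 359.53193895368537, 'fy': 359.53193895368537, 'cx': 273.2449463132172, 'cy': 207.33696530938016, 'xyz': array([ 0.30572724, -0.57781454,  0.37223815]), 'orientation': array([[ 0.3622264 , -0.89094683, -0.27387184],
       [-0.932089  , -0.34669719, -0.10493406],
       [-0.00145993,  0.29328282, -0.95602461]])}
[[ 9.31983142e-01  3.62500726e-01 -8.04126358e-04]
 [ 3.62501579e-01 -9.31981774e-01  1.60561501e-03]
 [-1.67394503e-04 -1.78790319e-03 -9.99998388e-01]] 0.1
```

View pics/top.png

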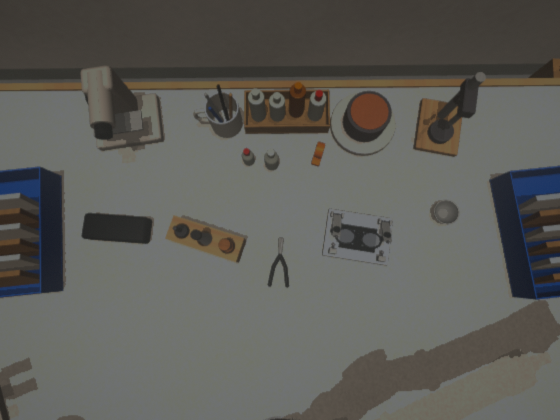

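View pics/side.png

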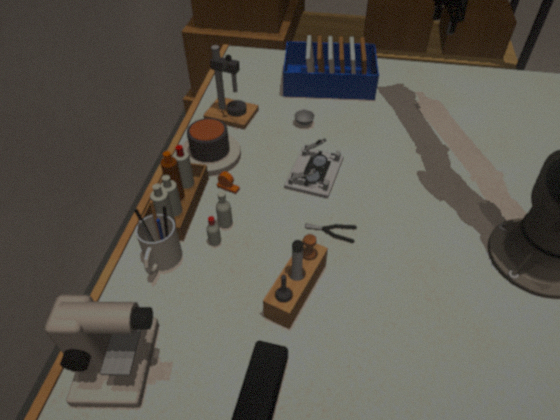

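The top view shows the jig at about (358,237) and the block at about (206,239). In the side view the torch is the tall silver cylinder in the middle well, with its tail at about (297,245). Next I'll enlarge both areas.

```bash
cat > h.py <<'E'
from plant import arm
import cv2,numpy as np
def ray(ci,u,v):
    d=ci["orientation"]@np.array([(u-ci["cx"])/ci["fx"],(v-ci["cy"])/ci["fy"],1]);return np.array(ci["xyz"]),d/np.linalg.norm(d)
def plane(ci,u,v,z):
    o,d=ray(ci,u,v);return o+d*(z-o[2])/d[2]
def px(ci,p):
    c=ci["orientation"].T@(np.array(p)-ci["xyz"]);return np.array([ci["fx"]*c[0]/c[2]+ci["cx"],ci["fy"]*c[1]/c[2]+ci["cy"]])
def tri(c1,p1,c2,p2):
    (o1,d1),(o2,d2)=ray(c1,*p1),ray(c2,*p2)
    t=np.linalg.lstsq(np.c_[d1,-d2],o2-o1,rcond=None)[0];a,b=o1+d1*t[0],o2+d2*t[1];return (a+b)/2,np.linalg.norm(a-b)
E
python3 - <<'E'
import cv2,numpy as np
a=cv2.imread("pics/top.png");b=cv2.imread("pics/side.png")
f=lambda im,x,y:cv2.resize(im[y:y+75,x:x+100],(400,300),interpolation=cv2.INTER_CUBIC)
r=np.vstack([np.hstack([f(a,310,200),f(a,155,200)]),np.hstack([f(b,265,130),f(b,250,232)])])
cv2.imwrite("pics/c1.png",np.clip(r*1.6,0,255).astype(np.uint8))
E
```

```text
(no output)
```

View pics/c1.png

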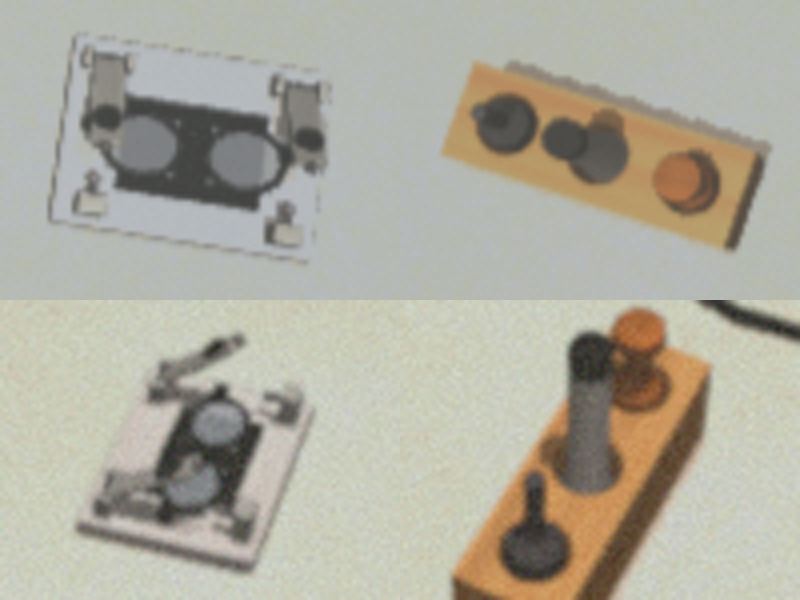

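```bash
python3 - <<'E'
from h import *
t=arm.camera_info("top");s=arm.camera_info("side")
J=[plane(t,310+x/4,200+y/4,.014) for x,y in[(75,33),(50,222),(308,262),(333,72)]]
B=[plane(t,155+(x-400)/4,200+y/4,.065) for x,y in[(476,62),(443,155),(725,250),(757,148)]]
for n,C in(("jig",J),("block",B)):
    C=np.array(C);e=C[0]+C[1]-C[2]-C[3];f=C[0]+C[3]-C[1]-C[2]
    print(n,C.mean(0),"len",np.linalg.norm(e)/2,np.linalg.norm(f)/2,"yaw of y axis",np.degrees(np.arctan2(-e[0],e[1])),np.degrees(np.arctan2(f[1],f[0])))
print("torch",plane(t,196.25,235,.16),tri(t,(196.25,235),s,(297.5,243.3)))
E
```

```text
jig [ 0.54174492 -0.19642097  0.014     ] len 0.16282457550711193 0.12077825829679212 yaw of y axis -9.065742109548708 -9.57970332621973
block [0.53493083 0.17824309 0.065     ] len 0.1783956889334311 0.06083249427966252 yaw of y axis -17.915630892677502 -17.174380756497925
torch [0.53402541 0.17792786 0.16      ] (array([0.53497354, 0.17829378, 0.15843851]), np.float64(0.001595353195729402))
```

Both estimates agree: the jig is at (0.542, -0.196) with yaw about -9.3°, and the torch is at (0.535, 0.178) in the middle well. I'll move above the left pad with the fingers shut.

Call:
apply_moves(
  steps=[
    {"dp": [38.3, -27.1, 0], "angular": [0, 0, 0], "fingers": 0},
    {"dp": [38.3, -27.1, 0], "angular": [0, 0, 0], "fingers": 0},
    {"dp": [38.3, -27.1, 0], "angular": [0, 0, 0], "fingers": 0},
    {"dp": [38.3, -27.1, 0], "angular": [0, 0, 0], "fingers": 0},
    {"dp": [38.3, -27.1, 0], "angular": [0, 0, 0], "fingers": 0},
    {"dp": [38.3, -27.1, 0], "angular": [0, 0, 0], "fingers": 0},
    {"dp": [38.3, -27.1, 0], "angular": [0, 0, 0], "fingers": 0},
    {"dp": [38.3, -27.1, 0], "angular": [0, 0, 0], "fingers": 0},
    {"dp": [38.3, -27.1, 0], "angular": [0, 0, 0], "fingers": 0},
    {"dp": [38.3, -27.1, 0], "angular": [0, 0, 0], "fingers": 0},
  ],
)

```text
time: 1.1
tool_pos: [0.4948, -0.2127, 0.2311]
tool_rot: [[0.932, 0.362, -0.0], [0.362, -0.932, -0.0], [-0.0, 0.0, -1.0]]
contact_force: [0.6, -0.3, 0.7]
gripper_width: -0.0003
grasp_force: 0.0
```

Call:
apply_moves(
  steps=[
    {"dp": [38.3, -27.1, 0], "angular": [0, 0, 0], "fingers": 0},
    {"dp": [38.3, -27.1, 0], "angular": [0, 0, 0], "fingers": 0},
    {"dp": [0, 0, 0], "angular": [0, 0, -8.5], "fingers": 0},
    {"dp": [0, 0, 0], "angular": [0, 0, -8.5], "fingers": 0},
    {"dp": [0, 0, 0], "angular": [0, 0, -8.5], "fingers": 0},
    {"dp": [0, 0, 0], "angular": [0, 0, -8.5], "fingers": 0},
    {"dp": [0, 0, 0], "angular": [0, 0, -8.5], "fingers": 0},
    {"dp": [0, 0, 0], "angular": [0, 0, -8.5], "fingers": 0},
    {"dp": [0, 0, 0], "angular": [0, 0, -8.5], "fingers": 0},
    {"dp": [0, 0, 0], "angular": [0, 0, 0], "fingers": 0},
  ],
)

```text
time: 2.1
tool_pos: [0.5457, -0.1362, 0.2308]
tool_rot: [[0.161, 0.987, -0.001], [0.987, -0.161, 0.0], [0.0, -0.001, -1.0]]
contact_force: [0.2, 0.2, 0.0]
gripper_width: -0.0001
grasp_force: 0.0
```

```bash
cat > st.py <<'E'
from h import *
s=arm.get_state();np.set_printoptions(precision=4,suppress=True)
print(s["time"],s["q"],s["tool_pos"],s["contact_force"],s["gripper_width"],s["grasp_force"]);print(s["tool_rot"])
E
cat > w.py <<'E'
from h import *
import sys,pickle
ci=arm.camera_info("wrist");im=arm.get_image("wrist");n=sys.argv[1]
cv2.imwrite(f"pics/{n}.png",np.clip(im*1.5,0,255).astype(np.uint8));pickle.dump(ci,open(f"pics/{n}.p","wb"))
E
python3 st.py; python3 w.py w1
```

```text
2.1 [ 0.5148  0.2633 -0.4166  1.74    0.1148  1.1633 -0.0967] [ 0.5457 -0.1362  0.2308] [0.2468 0.1846 0.0486] -0.00011381885163510808 0.0
[[ 0.1612  0.9869 -0.0009]
 [ 0.9869 -0.1612  0.0003]
 [ 0.0001 -0.0009 -1.    ]]
```

View pics/w1.png

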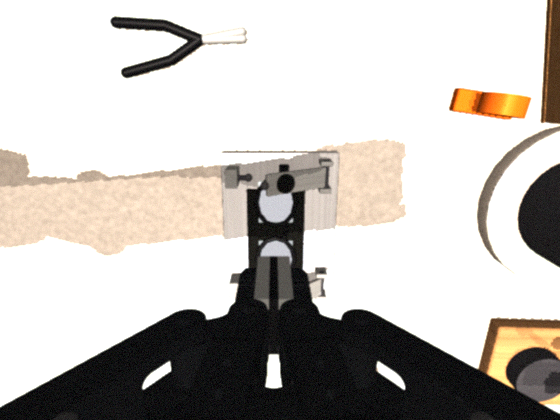

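The wrist view shows the left pad at about (286,183), its hinge at about (328,175), its catch post at about (237,178), and the jig's +y edge from (222,152) to (338,150). I'll check these against the estimate.

```bash
python3 - <<'E'
from h import *
import pickle
ci=pickle.load(open("pics/w1.p","rb"));a=np.radians(-9.3);R=np.array([[np.cos(a),-np.sin(a)],[np.sin(a),np.cos(a)]]);c=np.array([.5417,-.1964])
W=lambda x,y,z:np.r_[c+R@np.array([x,y])/1000,z/1000]
for n,p in(("corners",(-60,82,14)),("",(60,82,14)),("hinge",(45,60,26)),("post",(-47,60,38))):print(n,px(ci,W(*p)))
for th in(.5,.6,.7,.8):print(th,px(ci,W(45-50*np.cos(th)+5.5*np.sin(th),60,26+50*np.sin(th)+5.5*np.cos(th))))
for u,v,z in((222,152,14),(338,150,14),(237,178,38)):
  print(R.T@(plane(ci,u,v,z/1000)[:2]-c)*1000)
E
```

```text
corners [218.54120969 153.07086101]
 [338.84237718 153.09707109]
hinge [324.5164105  177.28984516]
post [229.56225117 179.96568119]
0.5 [283.37422683 184.06966622]
0.6 [286.93062655 185.09813344]
0.7 [290.98482228 186.06355774]
0.8 [295.49938001 186.95103114]
[-56.50548474  83.06775486]
[58.99605599 85.08071524]
[-39.86576414  61.91064293]
```

The estimate is within 2 mm, so I'll press.

Call:
apply_moves(
  steps=[
    {"dp": [1, 1, 45], "angular": [0, 0, 0], "fingers": 0},
    {"dp": [0, 0, 45], "angular": [0, 0, 0], "fingers": 0},
    {"dp": [0, 0, 45], "angular": [0, 0, 0], "fingers": 0},
    {"dp": [0, 0, 16], "angular": [0, 0, 0], "fingers": 0},
    {"dp": [0, 0, 10], "angular": [0, 0, 0], "fingers": 0},
    {"dp": [0, 0, 10], "angular": [0, 0, 0], "fingers": 0},
    {"dp": [0, 0, 8], "angular": [0, 0, 0], "fingers": 0},
    {"dp": [0, 0, 8], "angular": [0, 0, 0], "fingers": 0},
    {"dp": [0, 0, 6], "angular": [0, 0, 0], "fingers": 0},
    {"dp": [0, 0, 4], "angular": [0, 0, 0], "fingers": 0},
  ],
)

```text
time: 3.15
tool_pos: [0.5473, -0.1354, 0.0348]
tool_rot: [[0.161, 0.987, -0.0], [0.987, -0.161, -0.0], [-0.001, -0.0, -1.0]]
contact_force: [-4.0, 1.0, 5.4]
gripper_width: 0.0001
grasp_force: 3.2
```

Call:
apply_moves(
  steps=[
    {"dp": [0, 0, 2], "angular": [0, 0, 0], "fingers": 0},
    {"dp": [0, 0, 0], "angular": [0, 0, 0], "fingers": 0},
  ],
)

```text
time: 3.35
tool_pos: [0.5474, -0.1354, 0.0322]
tool_rot: [[0.161, 0.987, 0.0], [0.987, -0.161, -0.0], [-0.0, 0.001, -1.0]]
contact_force: [0.2, -0.9, -0.4]
gripper_width: -0.0002
grasp_force: 0.0
```

Call:
apply_moves(
  steps=[
    {"dp": [0, 0, 1], "angular": [0, 0, 0], "fingers": 0},
    {"dp": [0, 0, 1], "angular": [0, 0, 0], "fingers": 0},
    {"dp": [0, 0, 0], "angular": [0, 0, 0], "fingers": 0},
  ],
)

```text
time: 3.65
tool_pos: [0.5477, -0.1354, 0.0312]
tool_rot: [[0.161, 0.987, 0.001], [0.987, -0.161, -0.0], [-0.0, 0.001, -1.0]]
contact_force: [-1.5, 0.7, 5.7]
gripper_width: 0.0
grasp_force: 2.9
```

It has reached the firm stop at about 31 mm and stays down. Next I'll rise, shift 120 mm along jig -y and press the right strap.

Call:
apply_moves(
  steps=[
    {"dp": [0, 0, -40], "angular": [0, 0, 0], "fingers": 0},
    {"dp": [0, 0, -40], "angular": [0, 0, 0], "fingers": 0},
    {"dp": [-40, 0, 0], "angular": [0, 0, 0], "fingers": 0},
    {"dp": [-40, 0, 0], "angular": [0, 0, 0], "fingers": 0},
    {"dp": [-40, 0, 0], "angular": [0, 0, 0], "fingers": 0},
    {"dp": [0, 0, 26], "angular": [0, 0, 0], "fingers": 0},
    {"dp": [0, 0, 10], "angular": [0, 0, 0], "fingers": 0},
    {"dp": [0, 0, 10], "angular": [0, 0, 0], "fingers": 0},
    {"dp": [0, 0, 10], "angular": [0, 0, 0], "fingers": 0},
    {"dp": [0, 0, 8], "angular": [0, 0, 0], "fingers": 0},
  ],
)

```text
time: 4.65
tool_pos: [0.5282, -0.2524, 0.0458]
tool_rot: [[0.159, 0.987, -0.0], [0.987, -0.159, 0.001], [0.0, -0.0, -1.0]]
contact_force: [-1.0, -0.2, 1.0]
gripper_width: 0.0002
grasp_force: 0.5
```

Call:
apply_moves(
  steps=[
    {"dp": [0, 0, 6], "angular": [0, 0, 0], "fingers": 0},
    {"dp": [0, 0, 4], "angular": [0, 0, 0], "fingers": 0},
    {"dp": [0, 0, 3], "angular": [0, 0, 0], "fingers": 0},
    {"dp": [0, 0, 2], "angular": [0, 0, 0], "fingers": 0},
    {"dp": [0, 0, 1], "angular": [0, 0, 0], "fingers": 0},
    {"dp": [0, 0, 0], "angular": [0, 0, 0], "fingers": 0},
  ],
)

```text
time: 5.25
tool_pos: [0.5283, -0.2537, 0.0312]
tool_rot: [[0.161, 0.987, 0.0], [0.987, -0.161, -0.0], [-0.0, 0.0, -1.0]]
contact_force: [-1.8, 2.0, 5.7]
gripper_width: 0.0002
grasp_force: 3.3
```

Call:
apply_moves(
  steps=[
    {"dp": [0, 0, -40], "angular": [0, 0, 0], "fingers": 0},
    {"dp": [0, 0, -48], "angular": [0, 0, 0], "fingers": 0},
    {"dp": [0, 0, -48], "angular": [0, 0, 0], "fingers": 0},
    {"dp": [0, 0, -48], "angular": [0, 0, 0], "fingers": 85},
    {"dp": [-25, 0, -16], "angular": [0, 0, 0], "fingers": 85},
    {"dp": [0, 0, 0], "angular": [0, 0, 0], "fingers": 85},
  ],
)

```text
time: 5.85
tool_pos: [0.525, -0.2834, 0.2342]
tool_rot: [[0.166, 0.986, 0.007], [0.986, -0.166, -0.007], [-0.006, 0.008, -1.0]]
contact_force: [-0.6, -0.4, -1.0]
gripper_width: 0.0433
grasp_force: 0.0
```

```bash
python3 w.py w2; python3 - <<'E'
import cv2
a=cv2.imread("pics/w2.png");cv2.imwrite("pics/w2c.png",cv2.resize(a[60:320,180:420],(740,800*260*740//(240*800)),interpolation=2)[:600] if 0 else cv2.resize(a[40:260,150:440],(780,592),interpolation=2))
E
```

```text
(no output)
```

View pics/w2c.png

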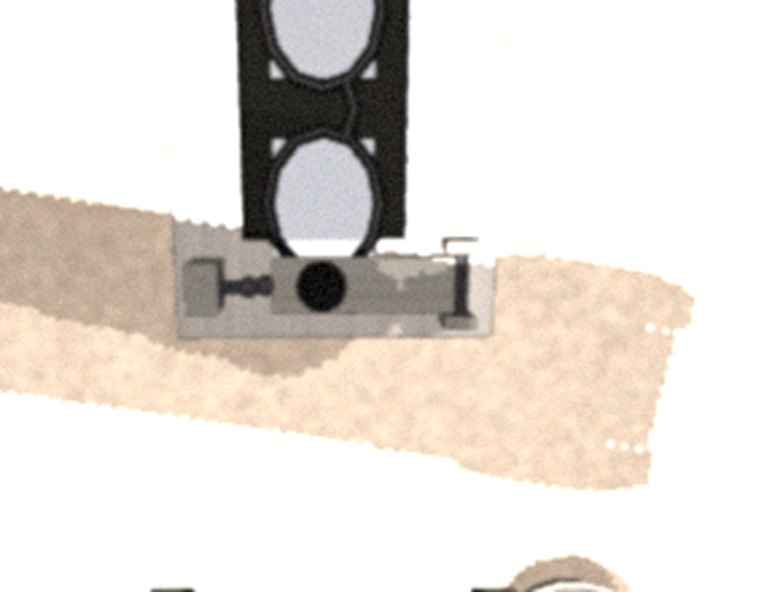

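The right strap is shut: its pad is at crop (322,286) and the nose is under the catch. I'll check the left strap from the side camera and refine the bridge position.

```bash
python3 - <<'E'
from h import *
import pickle
ci=pickle.load(open("pics/w2.p","rb"))
k=290/780;m=220/592
f=lambda x,y,z:plane(ci,150+x*k,40+y*m,z)
print("bridge",f(323,105,.021)); L,R_=f(178,338,.014),f(493,334,.014);d=R_-L;print(L,R_,np.linalg.norm(d),np.degrees(np.arctan2(d[1],d[0])))
x=d/np.linalg.norm(d);y=np.array([-x[1],x[0],0]);print("jig c",(L+R_)/2+.082*y)
s=arm.get_image("side");t=arm.get_image("top")
g=lambda im,x,y:cv2.resize(im[y:y+75,x:x+100],(400,300),interpolation=2)
cv2.imwrite("pics/c2.png",np.clip(1.5*np.hstack([g(s,265,130),g(t,310,200)]),0,255).astype(np.uint8))
E
python3 st.py
```

```text
bridge [ 0.53919868 -0.19431172  0.021     ]
[ 0.47127642 -0.26669267  0.014     ] [ 0.58891179 -0.28512515  0.014     ] 0.11907072133131963 -8.905358534244787
jig c [ 0.54278793 -0.19489739  0.014     ]
6.0 [ 0.7095  0.3154 -0.3682  1.6719  0.1205  1.1783  0.1499] [ 0.5234 -0.2779  0.2292] [-0.0906  0.3935 -0.9341] 0.06557388921208744 0.0
[[ 0.1609  0.987  -0.0013]
 [ 0.987  -0.1609  0.0011]
 [ 0.0009 -0.0015 -1.    ]]
```

View pics/c2.png

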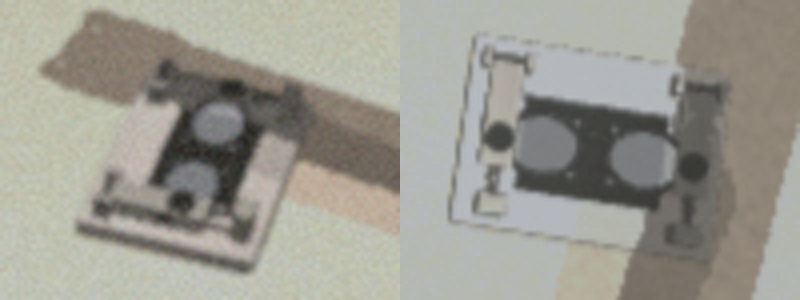

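Both straps are shut. On to the torch.

Call:
apply_moves(
  steps=[
    {"dp": [45.2, -6.2, 0], "angular": [0, 0, 0], "fingers": 85},
    {"dp": [45.2, -6.2, 0], "angular": [0, 0, 0], "fingers": 85},
    {"dp": [45.2, -6.2, 0], "angular": [0, 0, 0], "fingers": 85},
    {"dp": [45.2, -6.2, 0], "angular": [0, 0, 0], "fingers": 85},
    {"dp": [45.2, -6.2, 0], "angular": [0, 0, 0], "fingers": 85},
    {"dp": [45.2, -6.2, 0], "angular": [0, 0, 0], "fingers": 85},
    {"dp": [45.2, -6.2, 0], "angular": [0, 0, 0], "fingers": 85},
    {"dp": [45.2, -6.2, 0], "angular": [0, 0, 0], "fingers": 85},
    {"dp": [45.2, -6.2, 0], "angular": [0, 0, 0], "fingers": 85},
    {"dp": [45.2, -6.2, 0], "angular": [0, 0, 0], "fingers": 85},
  ],
)

```text
time: 7.0
tool_pos: [0.5338, 0.1801, 0.2286]
tool_rot: [[0.159, 0.987, -0.003], [0.987, -0.159, -0.0], [-0.001, -0.003, -1.0]]
contact_force: [1.7, 0.5, 1.0]
gripper_width: 0.0851
grasp_force: 0.0
```

Call:
apply_moves(
  steps=[
    {"dp": [0, 0, 0], "angular": [0, 0, 8.3], "fingers": 85},
    {"dp": [0, 0, 0], "angular": [0, 0, 0], "fingers": 85},
    {"dp": [0, 0, 0], "angular": [0, 0, 0], "fingers": 85},
  ],
)

```text
time: 7.3
tool_pos: [0.5347, 0.177, 0.2289]
tool_rot: [[0.299, 0.954, -0.002], [0.954, -0.299, -0.001], [-0.002, -0.002, -1.0]]
contact_force: [0.5, -0.3, 0.1]
gripper_width: 0.0848
grasp_force: 0.0
```

```bash
python3 st.py; python3 w.py w3;python3 - <<'E'
from h import *
import pickle
ci=pickle.load(open("pics/w3.p","rb"))
for p in((.535,.178,.16),(.535,.178,.065)):print(px(ci,p))
E
```

```text
7.3 [ 0.0944  0.2891 -0.597   1.7357  0.1749  1.1728 -0.8555] [0.5347 0.177  0.2289] [ 0.5043 -0.2523  0.0662] 0.08476820983447277 0.0
[[ 0.2991  0.9542 -0.0022]
 [ 0.9542 -0.2991 -0.0013]
 [-0.0019 -0.0017 -1.    ]]
[272.93998474 222.1004963 ]
[273.11711194 185.6917763 ]
```

View pics/w3.png

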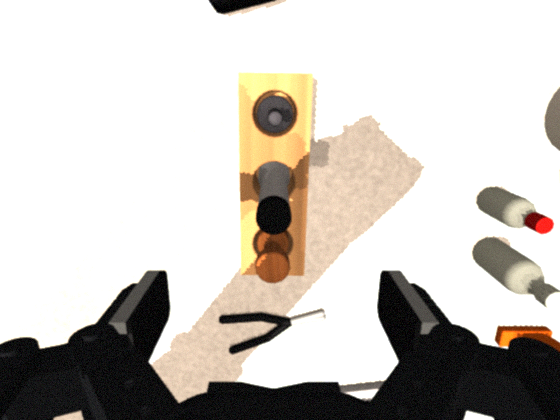

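The tail is at (273,214), centred between the fingers and within a few mm along tool x. The block and the other tools are clear of the fingers. I'll descend and grip.

Call:
apply_moves(
  steps=[
    {"dp": [2.5, 0, 30], "angular": [0, 0, 0], "fingers": 85},
    {"dp": [0, 0, 30], "angular": [0, 0, 0], "fingers": 85},
    {"dp": [0, 0, 30], "angular": [0, 0, 0], "fingers": 85},
    {"dp": [0, 0, 25], "angular": [0, 0, 0], "fingers": 85},
    {"dp": [0, 0, 12], "angular": [0, 0, 0], "fingers": 85},
    {"dp": [0, 0, 0], "angular": [0, 0, 0], "fingers": 60},
    {"dp": [0, 0, 0], "angular": [0, 0, 0], "fingers": 40},
    {"dp": [0, 0, 0], "angular": [0, 0, 0], "fingers": 30},
    {"dp": [0, 0, 0], "angular": [0, 0, 0], "fingers": 24},
    {"dp": [0, 0, 0], "angular": [0, 0, 0], "fingers": 15},
  ],
)

```text
time: 8.35
tool_pos: [0.5366, 0.1805, 0.1046]
tool_rot: [[0.302, 0.953, 0.002], [0.953, -0.302, 0.001], [0.001, 0.001, -1.0]]
contact_force: [-0.6, -0.4, 4.4]
gripper_width: 0.02
grasp_force: 58.4
```

Call:
apply_moves(
  steps=[
    {"dp": [0, 0, 0], "angular": [0, 0, 0], "fingers": 0},
    {"dp": [0, 0, 0], "angular": [0, 0, 0], "fingers": 0},
    {"dp": [0, 0, 0], "angular": [0, 0, 0], "fingers": 0},
    {"dp": [0, 0, 0], "angular": [0, 0, 0], "fingers": 0},
  ],
)

```text
time: 8.75
tool_pos: [0.5366, 0.1806, 0.1046]
tool_rot: [[0.301, 0.954, 0.002], [0.954, -0.301, 0.0], [0.001, 0.001, -1.0]]
contact_force: [-1.8, -0.4, 5.5]
gripper_width: 0.0202
grasp_force: 58.4
```

Call:
apply_moves(
  steps=[
    {"dp": [0, 0, -10], "angular": [0, 0, 0], "fingers": 0},
    {"dp": [0, 0, -15], "angular": [0, 0, 0], "fingers": 0},
    {"dp": [0, 0, -20], "angular": [0, 0, 0], "fingers": 0},
    {"dp": [0, 0, -20], "angular": [0, 0, 0], "fingers": 0},
    {"dp": [0, 0, -20], "angular": [0, 0, 0], "fingers": 0},
    {"dp": [0, 0, -20], "angular": [0, 0, 0], "fingers": 0},
    {"dp": [0, 0, -20], "angular": [0, 0, 0], "fingers": 0},
    {"dp": [0, 0, -20], "angular": [0, 0, 0], "fingers": 0},
    {"dp": [0, 0, -10], "angular": [0, 0, 0], "fingers": 0},
    {"dp": [0, 0, 0], "angular": [0, 0, 0], "fingers": 0},
  ],
)

```text
time: 9.75
tool_pos: [0.537, 0.1805, 0.2603]
tool_rot: [[0.302, 0.953, 0.004], [0.953, -0.302, 0.001], [0.002, 0.003, -1.0]]
contact_force: [0.5, 0.1, -2.4]
gripper_width: 0.0199
grasp_force: 58.7
```

```bash
python3 st.py; python3 - <<'E'
from h import *
s=arm.get_image("side");t=arm.get_image("top")
g=lambda im,x,y:cv2.resize(im[y:y+150,x:x+200],(400,300),interpolation=2)
cv2.imwrite("pics/c3.png",np.clip(1.5*np.hstack([g(s,200,130),g(t,105,130)]),0,255).astype(np.uint8))
for n in("side","top"):
  ci=arm.camera_info(n)
  for z in(.154,.304):print(n,px(ci,(.5366,.1806,z)))
E
```

```text
9.75 [ 0.0982  0.267  -0.6044  1.6913  0.1608  1.2294 -0.8496] [0.537  0.1805 0.2603] [ 0.4692  0.0685 -2.412 ] 0.019931085893274796 58.6787885427475
[[ 0.3016  0.9534  0.0037]
 [ 0.9534 -0.3016  0.0009]
 [ 0.0019  0.0032 -1.    ]]
side [296.844868   245.63177616]
side [298.69756106 190.44853419]
top [195.66134586 234.07395792]
top [176.90415044 226.01740142]
```

View pics/c3.png

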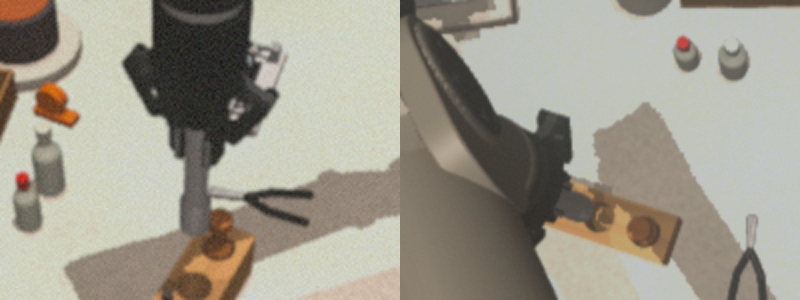

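The torch is held upright and clear of the block, and the other tools are in place. I'll carry it over and tilt it 45° toward the jig.

Call:
apply_moves(
  steps=[
    {"dp": [-20, 12, 0], "angular": [0, 0, 0], "fingers": 0},
    {"dp": [-30, 17, 0], "angular": [0, 0, 0], "fingers": 0},
    {"dp": [-34, 20, 0], "angular": [0, 0, 0], "fingers": 0},
    {"dp": [-34, 20, 0], "angular": [0, 0, 0], "fingers": 0},
    {"dp": [-34, 20, 0], "angular": [0, 0, 0], "fingers": 0},
    {"dp": [-30, 17, 0], "angular": [0, 0, 0], "fingers": 0},
    {"dp": [-22, 12, 0], "angular": [0, 0, 0], "fingers": 0},
    {"dp": [0, 0, 0], "angular": [0, -5, 0], "fingers": 0},
    {"dp": [0, 0, 0], "angular": [0, -5, 0], "fingers": 0},
    {"dp": [0, 0, 0], "angular": [0, -5, 0], "fingers": 0},
  ],
)

```text
time: 10.85
tool_pos: [0.5866, -0.0507, 0.2571]
tool_rot: [[0.292, 0.953, -0.081], [0.92, -0.303, -0.25], [-0.262, -0.002, -0.965]]
contact_force: [-0.8, 0.4, -1.5]
gripper_width: 0.0202
grasp_force: 58.6
```

```bash
python3 st.py
```

```text
10.85 [ 0.2258  0.3524 -0.4553  1.597   0.3882  1.381  -0.6268] [ 0.5866 -0.0507  0.2571] [-0.7582  0.3785 -1.5299] 0.02015555488912915 58.61021161079407
[[ 0.2918  0.953  -0.081 ]
 [ 0.9198 -0.3029 -0.2496]
 [-0.2624 -0.0016 -0.9649]]
```

Call:
apply_moves(
  steps=[
    {"dp": [0, 0, 0], "angular": [0, -5, 0], "fingers": 0},
    {"dp": [0, 0, 0], "angular": [0, -5, 0], "fingers": 0},
    {"dp": [0, 0, 0], "angular": [0, -5, 0], "fingers": 0},
    {"dp": [0, 0, 0], "angular": [0, -5, 0], "fingers": 0},
    {"dp": [0, 0, 0], "angular": [0, -5, 0], "fingers": 0},
    {"dp": [0, 0, 0], "angular": [0, -5, 0], "fingers": 0},
    {"dp": [0, 0, 0], "angular": [0, 0, 0], "fingers": 0},
    {"dp": [0, 0, 0], "angular": [0, 0, 0], "fingers": 0},
  ],
)

```text
time: 11.65
tool_pos: [0.5869, -0.0498, 0.257]
tool_rot: [[0.211, 0.954, -0.214], [0.675, -0.301, -0.674], [-0.707, -0.002, -0.707]]
contact_force: [-0.4, -0.9, -0.4]
gripper_width: 0.02
grasp_force: 58.7
```

```bash
python3 st.py; cat > tgt.py <<'E'
from h import *
s=arm.get_state();R=s["tool_rot"];p=s["tool_pos"];B=np.array([.542,-.195,.021]);l=R[:,2]
T=B-.2146*l;print("tilt",np.degrees(np.arccos(-l[2])),"dp mm",R.T@(T-p)*1000,"lamp",p+.0946*l,T)
E
python3 tgt.py; python3 - <<'E'
from h import *
s=arm.get_image("side");t=arm.get_image("top")
g=lambda im,x,y:cv2.resize(im[y:y+150,x:x+200],(400,300),interpolation=2)
cv2.imwrite("pics/c4.png",np.clip(1.5*np.hstack([g(s,220,80),g(t,210,130)]),0,255).astype(np.uint8))
S=arm.get_state();l=S["tool_rot"][:,2];p=S["tool_pos"]
for n,o in(("side",(220,80)),("top",(210,130))):
  print(n,(px(arm.camera_info(n),p+.0946*l)-o)*2)
E
```

```text
11.65 [-0.0607  0.5341 -0.382   1.5213  0.7371  1.7225 -0.872 ] [ 0.5869 -0.0498  0.257 ] [-0.4373 -0.8825 -0.4433] 0.019968434929626126 58.699312806129456
[[ 0.2114  0.9537 -0.214 ]
 [ 0.6752 -0.3008 -0.6735]
 [-0.7067 -0.0021 -0.7075]]
tilt 44.968799010911816 dp mm [59.25709125  1.37574667 59.74064616] lamp [ 0.56663161 -0.11353398  0.19004605] [ 0.58792896 -0.05045924  0.17282773]
side [166.29873004 107.88017966]
top [249.43428243 173.98215508]
```

View pics/c4.png

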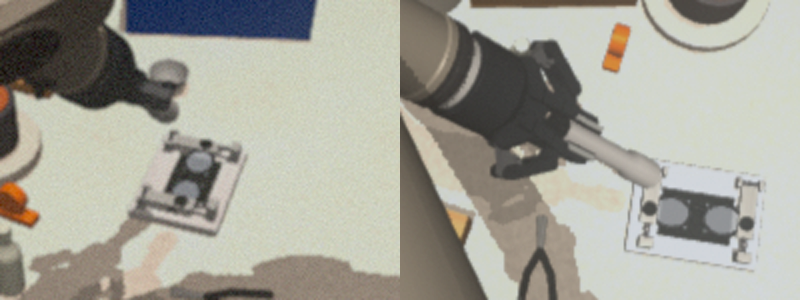

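The torch is tilted 45°. Its lamp end is at crop (650,172) in the top view and (166,110) in the side view, which matches the prediction. I'll lower it straight down to the target.

Call:
apply_moves(
  steps=[
    {"dp": [6, 0.4, 6], "angular": [0, 0, 0], "fingers": 0},
    {"dp": [9, 0.3, 9], "angular": [0, 0, 0], "fingers": 0},
    {"dp": [10, 0.3, 10], "angular": [0, 0, 0], "fingers": 0},
    {"dp": [10, 0.3, 10], "angular": [0, 0, 0], "fingers": 0},
    {"dp": [10, 0, 10], "angular": [0, 0, 0], "fingers": 0},
    {"dp": [8, 0, 8], "angular": [0, 0, 0], "fingers": 0},
    {"dp": [4.5, 0, 4.5], "angular": [0, 0, 0], "fingers": 0},
    {"dp": [2, 0, 2], "angular": [0, 0, 0], "fingers": 0},
    {"dp": [0, 0, 0], "angular": [0, 0, 0], "fingers": 0},
    {"dp": [0, 0, 0], "angular": [0, 0, 0], "fingers": 0},
  ],
)

```text
time: 12.75
tool_pos: [0.5887, -0.0504, 0.1747]
tool_rot: [[0.214, 0.953, -0.213], [0.674, -0.302, -0.674], [-0.707, 0.001, -0.707]]
contact_force: [-0.6, -0.3, -1.9]
gripper_width: 0.0197
grasp_force: 58.7
```

```bash
python3 st.py; python3 tgt.py; python3 - <<'E'
from h import *
s=arm.get_image("side");t=arm.get_image("top")
g=lambda im,x,y:cv2.resize(im[y:y+75,x:x+100],(400,300),interpolation=2)
G=lambda im,x,y:cv2.resize(im[y:y+225,x:x+300],(400,300),interpolation=2)
cv2.imwrite("pics/c5.png",np.clip(1.5*np.vstack([np.hstack([g(s,260,110),g(t,300,190)]),np.hstack([G(s,170,130),G(t,110,130)])]),0,255).astype(np.uint8))
S=arm.get_state();l=S["tool_rot"][:,2];p=S["tool_pos"]
for n,o in(("side",(260,110)),("top",(300,190))):
  for q in(p+.0946*l,p+.0486*l,[.542,-.195,.021]):print(n,(px(arm.camera_info(n),q)-o)*4)
E
```

```text
12.75 [-0.065   0.6184 -0.3743  1.5839  0.7584  1.6146 -0.968 ] [ 0.5887 -0.0504  0.1747] [-0.5773 -0.3184 -1.9077] 0.01969656998563136 58.6995667219162
[[ 0.2139  0.9535 -0.2125]
 [ 0.6742 -0.3015 -0.6742]
 [-0.7069  0.001  -0.7073]]
tilt 44.98598373222048 dp mm [ 1.13184063 -1.04455761  1.51210928] lamp [ 0.56857628 -0.11415008  0.1077442 ] [ 0.58760452 -0.05030881  0.17278223]
side [165.38151882 206.02426738]
side [142.94144705 196.93468779]
side [217.91191365 229.17392416]
top [117.50941947 125.41144902]
top [ 67.99996912 100.56942764]
top [231.15709466 184.8822472 ]
```

View pics/c5.png

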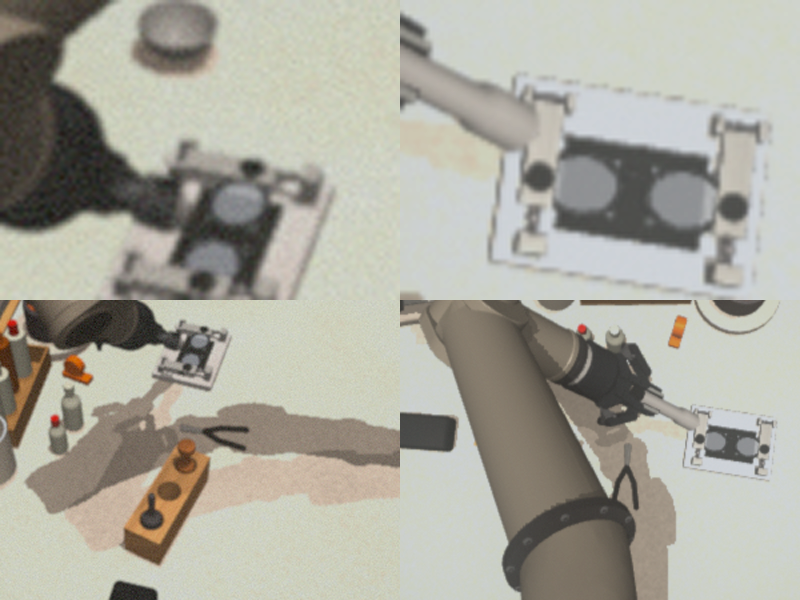

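The torch points at the bridge, both straps are shut, and the other tools are undisturbed. One small trim and I'll hold there.

Call:
apply_moves(
  steps=[
    {"dp": [1, -1, 1.5], "angular": [0, 0, 0], "fingers": 0},
    {"dp": [0, 0, 0], "angular": [0, 0, 0], "fingers": 0},
    {"dp": [0, 0, 0], "angular": [0, 0, 0], "fingers": 0},
    {"dp": [0, 0, 0], "angular": [0, 0, 0], "fingers": 0},
    {"dp": [0, 0, 0], "angular": [0, 0, 0], "fingers": 0},
  ],
)

```text
time: 13.35
tool_pos: [0.5873, -0.0506, 0.1724]
tool_rot: [[0.213, 0.953, -0.213], [0.674, -0.302, -0.674], [-0.707, 0.0, -0.707]]
contact_force: [-0.1, 0.2, -2.2]
gripper_width: 0.02
grasp_force: 58.7
```

```bash
python3 tgt.py; python3 -c "
from plant import arm
print(abs(arm.get_state()['joint_vel']).max());print(arm.sign_off())"
```

```text
tilt 45.0062169601578 dp mm [ 0.04521268  0.31820934 -0.48867446] lamp [ 0.56716382 -0.11434942  0.10553003] [ 0.58774742 -0.05029772  0.17272865]
0.002739585608943917
the job is handed in; nothing more can be done
None
```

I handed in the job at 13.4 s: both straps are snapped shut, and the arm is holding the torch steady at 45°, lamp down, aimed at the nose bridge from about 12 cm; the jig was not bumped and the other tools are where they were.

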